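# Lock the slide carrier with its linch pin

### The job

Lock down the carrier that holds the green slide box: push its red-headed linch pin fully home through the hole in the post, and then flip the pin's sprung ring over the top of the post so that it lies flat, round the pin's far end. Leave the blue-headed pin and its ring on the other carrier as they are.

Things in the scene. Friction and masses are not known exactly. Their poses are not given: they have to be found in the camera images.
- red_head (a point): Centre of the rear face of the red pin's head (knob 20 mm wide, 10 long), 52 mm above the worktop, on the fixed carrier with the green slide box. Moves with the pin: x = level push direction (away from robot), z = up. Along x from here: ring pivot at 28 mm, pin tip at 70. Upright post, 12 mm thick: 48 mm ahead once the pin is home, top 14 mm above pin axis; clamp bar top 10 mm below it or lower.
- red_pin (a joint): Slide of the 8 mm thick red-headed pin: 0 = drawn back, its tip just started in the post's hole; 0.024 m = fully home against its stop. Starts at 0 to 0.006; moves with about 3 N and stays where it is left.
- red_ring (a joint): Hinge of the red pin's ring, a steel bow of 4.4 mm wire, 40 mm wide, with a straight far bar 24 mm long, 42 mm from its pivot on the pin's axis. 0 = standing up, leaning 0.15 rad back to the head (start); 1.72 = flat forward round post and pin end. Over-centre spring holds it at 0; pushed forward past about 0.8 it snaps to 1.72 by itself; under 1 N at the bar moves it.
- blue_bow (a point): Middle of the far bar of the ring on the blue-headed pin, 42 mm above that pin while the ring stands up, as it must stay. Its carrier is like the other (aluminium plate 120 x 155 mm, grey clamp bar) but holds a petri dish; which carrier is on the left changes.

How it is judged:
By the outcome, as a careful person would: the job done as asked, in the order asked, and still so for the second after the job is handed in, with the robot touching nothing.
It also fails if it takes over 29 s, if anything falls off the work surface, if the arm or the gripper's body presses on something with over 40 N, if the wrist force passes 120 N, or if a joint passes its speed limit or range.

### The arm

A 7-joint arm with a two-finger parallel gripper is mounted at the origin on a cart in front of the work surface, level with it; the furniture and walls round the work are solid. World frame = base frame: x ahead of the robot, y to its left, z up, the work surface at z = 0. Lengths are in mm, angles in rad, forces in N, time in s.
With the tool pointing down it reaches from about 425 to 875 mm from the base axis. Payload 8.4 kg.
Tool frame: the origin (TCP) lies midway between the tips of the shut fingers; the grasp point (between the pads) lies 19 mm behind it (arm.grasp_offset is the distance from the TCP to the grasp point, in mm); z points along the fingers, x is the direction in which the jaws open and shut, and the axes are right-handed (so a half turn about z gives the same grasp; the last joint's range is limited). The gripper opens to 85 mm and grips with 20 to 120 N. Pads are 22 mm wide; open, the fingers measure 114 mm over their backs; the gripper's body (76 mm by 85 mm) begins 54 mm behind the grasp point. The pads swing forward as they close: fully open they stand 13 mm farther back than shut.
Start: joints at [-0.099, 0.333, 0.04, 1.465, -0.013, 1.343, -0.059], TCP at [649.972, -0.012, 231.308] pointing down, gripper open.
Joint ranges: [-2.58, 2.58], [-0.38, 2.09], [-1.3, 1.39], [0.25, 2.4], [-1.5, 4.64], [0.08, 2.09], [-2.65, 2.65]. Speed limits (rad/s): [2.22, 2.22, 2.79, 2.79, 3.14, 3.14, 3.14].

### API

Orientations are given as [roll, pitch, yaw] about the fixed x, y, z axes, in that order (R = Rz(yaw) Ry(pitch) Rx(roll)).
In Python, from workcell import sensors, vision, order, arm gives the robot as it stands.
- The arm moves only by the tool play_rows, never from a script. Its arguments are lists of equal length, an entry for each row: "delta_pos": the shift along the world's x, y, z in m, a list of three; "dr": the turn, a rotation vector about the world's x, y, z in rad, a list of three. A call has 1 to 10 rows; each row shifts and turns the pose as measured when the row begins; what a row does not reach is not made up. A row lasts 1/10 s, in which the tool goes at most 50 mm and 8.59 degrees, less where a joint would pass 70% of its speed; a pose out of reach is approached as far as the arm can. A call with a gripper value outside its range is refused whole. "claw" is the opening, from -1 (shut) to 1 (fully open), so that 0 is half open, set as the call begins (left out, the last holds). The fingers move at their own pace and stop on an object; the grip force is fixed at half the most. Time passes only in rows, so rows that do not move let the fingers close. It gives the time, the measured TCP pose, the force and the opening at its end, in the units of the state.
- sensors.state(): the state, without advancing time (a new reading comes with each control period).
- vision.get_image(name): name is "scene" or "side" or "wrist"; returns a dict with "pixels" (384x512x3 uint8, blue, green, red), "camera_matrix" (3x3 intrinsics, pixels), "T" (4x4, takes a point from camera to world coordinates); the wrist camera has in their place "hand_eye" (4x4, takes a point from camera to tool coordinates, whose origin is the TCP and whose axes are the tool frame's). Camera axes: x right, y up, looking along -z (the intrinsics and any distortion apply to the point x, -y, -z); pixel columns grow to the right and rows downward; lengths in mm; the calibration is good to about 2 mm. A picture is of the moment at which its call begins: read the wrist's pose just before it. There is no depth.
- order.sign_off(): hands the job in, once; it reports no verdict.
Trained networks look in a picture, given as the dict that the camera call returned (one of the last four; its "shot" number tells which), for a name from the list of things; names that differ only in an ending like _2 or _b are one class to them, and where a whole thing is asked for, a point or a joint stands for the part that bears it (a point fixed in the world has none). Each returns a list of dicts, best first, with "score" (0 to 1); they miss things now and then, are a little off and sometimes report something else, mostly with a low value. They report only what shows in the picture. A call takes as long as a camera call.
- vision.search_frame(picture, thing): "xyz" ([x, y, z] in mm, in world coordinates, good to about 4 mm: the middle of the surface that is visible of it).
- vision.pinpoint(picture, thing): "xyz" ([x, y, z] in mm, in world coordinates, good to about 4 mm: a listed point, or the origin of a listed thing).
The state is a dict: "clock": time; "joints": joint angles; "joint_velocities": joint speeds; "effort": joint torques, N m; "tool_pos": TCP position; "ee_rot": TCP orientation; "contact_force": force on the tool from outside, world axes, zero at the start; "wrist_torque": the same for the moment, N m; "finger_gap": finger opening in mm.
Only numpy, scipy, OpenCV 4.12 (cv2) and the standard library are available. Lean on these libraries where they do the work, as an engineer would, in place of code of your own. Each camera call takes 0.05 s, during which the arm holds its last target.

## Working session

There is one attempt and no reset: what is moved stays moved. The work goes in short steps, Python scripts to look and compute and a tool call to move; the robot and the scene stay as the last step left them, time stands still between calls to the robot, and variables do not carry over. Pictures are saved under pics/ and viewed, and the job is handed in when it is done.

Besides the shell and the picture viewer there is one more tool, called after "Request:" as a command line: name --argument value ..., lists and objects as JSON in quotes. play_rows: Moves the arm, as the interface text tells. Its arguments: {"type":"object","properties":{"delta_pos":{"type":"array"},"dr":{"type":"array"},"claw":{"type":"number"}},"required":["delta_pos","dr"]}

```bash
mkdir -p pics; ls; python3 - <<'E'
from workcell import sensors, vision
import cv2
s=sensors.state(); print(s)
for n in ["scene","side","wrist"]:
    p=vision.get_image(n); cv2.imwrite(f"pics/{n}0.png",p["pixels"])
    for t in ["red_head","blue_bow","red_ring"]:
        for f in (vision.pinpoint,vision.search_frame):
            try: print(n,t,f.__name__,[(round(d["score"],2),[round(v) for v in d["xyz"]]) for d in f(p,t)[:2]])
            except Exception as e: print(n,t,f.__name__,e)
    print(p["camera_matrix"],p.get("T"),p.get("hand_eye"))
E
```

```text
pics
{'clock': 0.0, 'joints': array([-0.09918931,  0.33391065,  0.03987699,  1.46630416, -0.01341753,
        1.34331783, -0.05847908]), 'joint_velocities': array([-5.44666241e-06,  1.22573676e-03, -8.72890036e-04, -9.03597519e-04,
       -1.28642218e-03,  5.99205541e-04,  6.92381656e-05]), 'effort': array([ 4.63630895e-04, -6.58554840e+01,  1.36586554e+00, -4.05554795e+01,
        1.68904377e-02,  1.27170872e-02, -1.99809978e-05]), 'tool_pos': array([ 6.49521148e+02, -3.30417946e-02,  2.30405383e+02]), 'ee_rot': array([ 3.14149539e+00,  1.67107646e-03, -1.44974907e-05]), 'contact_force': array([-0.47888748,  0.02033457,  0.18957927]), 'wrist_torque': array([ 0.00764903, -0.04371916, -0.00605034]), 'finger_gap': 85.44993955076279}
scene red_head call [(0.63, [486, 222, 54])]
scene red_head call [(0.73, [509, 218, 58])]
scene blue_bow call [(0.58, [494, -245, 93])]
scene blue_bow call [(0.51, [494, -248, 85])]
scene red_ring call it knows: blue_bow, red_head
scene red_ring call []
[[395.04702074   0.         261.97362675]
 [  0.         395.04702074 189.28002154]
 [  0.           0.  
[... 834 characters left out ...]
.31220571e-02  8.88507677e-01  4.58674089e-01  5.45334128e+02]
 [ 0.00000000e+00  0.00000000e+00  0.00000000e+00  1.00000000e+00]] None
wrist red_head call []
wrist red_head call []
wrist blue_bow call []
wrist blue_bow call []
wrist red_ring call it knows: blue_bow, red_head
wrist red_ring call []
[[322.97612866   0.         258.68103538]
 [  0.         322.97612866 187.68500117]
 [  0.           0.           1.        ]] None [[ 9.99999030e-01  9.75101906e-04  9.94156597e-04 -4.02566330e-01]
 [ 1.23534163e-03 -9.50693479e-01 -3.10129623e-01 -7.92117528e+01]
 [ 6.42730207e-04  3.10130550e-01 -9.50693762e-01 -1.43205921e+02]
 [ 0.00000000e+00  0.00000000e+00  0.00000000e+00  1.00000000e+00]]
```

View pics/scene0.png

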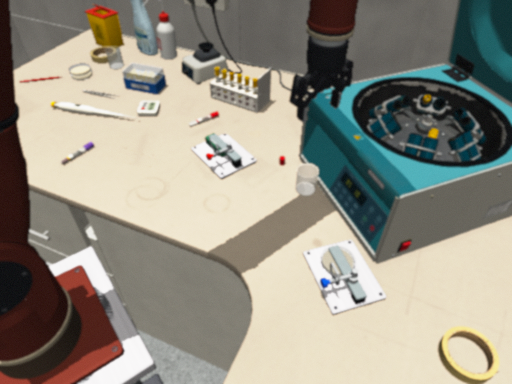

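View pics/side0.png

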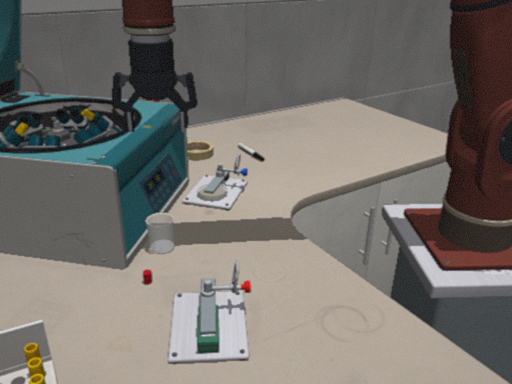

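View pics/wrist0.png

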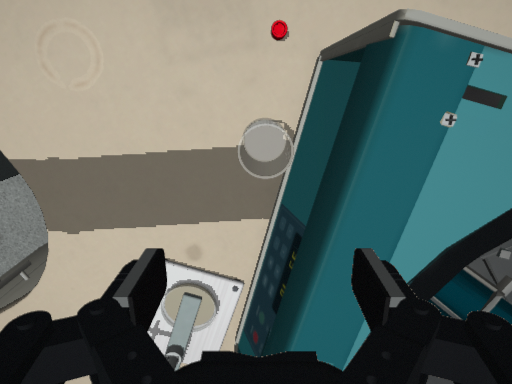

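```bash
python3 - <<'E'
import cv2
a=cv2.imread("pics/scene0.png")[120:190,180:270]; b=cv2.imread("pics/side0.png")[250:370,150:270]
cv2.imwrite("pics/c1.png",cv2.resize(a,None,fx=8,fy=8,interpolation=2)); cv2.imwrite("pics/c2.png",cv2.resize(b,None,fx=5,fy=5,interpolation=2))
E
```

```text
(no output)
```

View pics/c1.png

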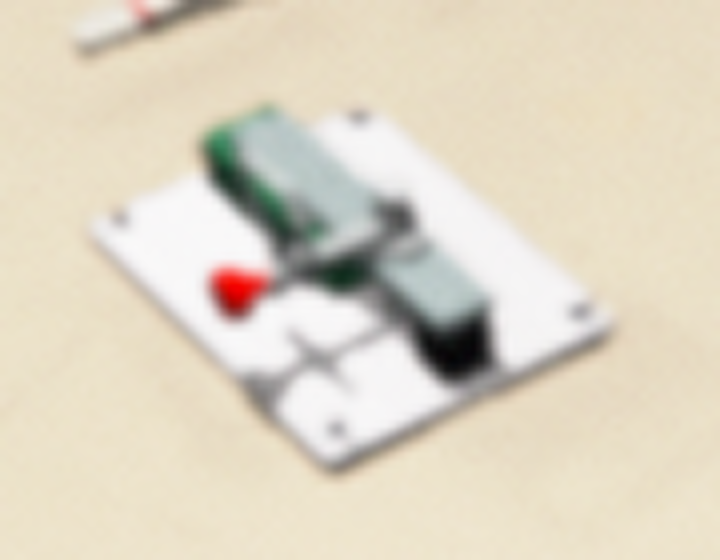

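View pics/c2.png

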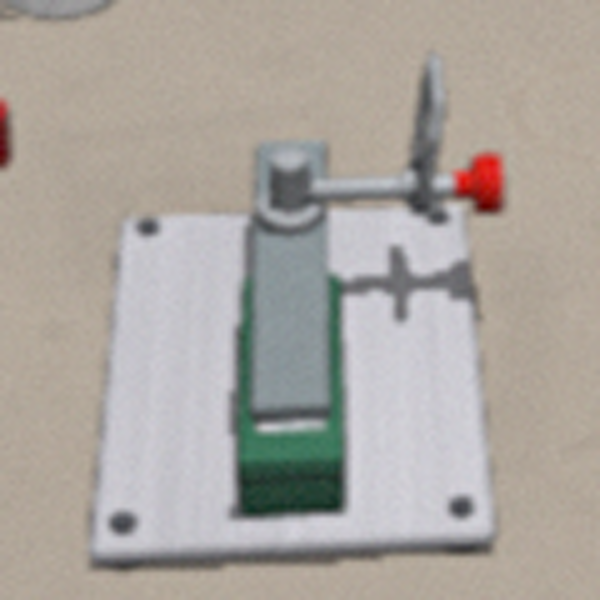

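```bash
cat > h.py <<'E'
import numpy as np
K1=np.array([[395.047,0,261.974],[0,395.047,189.28],[0,0,1]])
T1=np.array([[8.03992484e-01,4.08041351e-01,-4.32548658e-01,126.366622],[-5.94395870e-01,5.72291981e-01,-5.64956138e-01,-495.368520],[1.70186627e-02,7.11325625e-01,7.02656545e-01,714.276323],[0,0,0,1]])
K2=np.array([[486.08,0,251.153],[0,486.08,197.617],[0,0,1]])
T2=np.array([[-9.98418413e-01,-1.34360552e-02,5.45907045e-02,527.933716],[5.46670304e-02,-4.58664999e-01,8.86926116e-01,856.495230],[1.31220571e-02,8.88507677e-01,4.58674089e-01,545.334128],[0,0,0,1]])
def ray(K,T,p):
    x=(p[0]-K[0,2])/K[0,0]; y=(p[1]-K[1,2])/K[1,1]
    d=T[:3,:3]@np.array([x,-y,-1]); return T[:3,3],d/np.linalg.norm(d)
def atz(K,T,p,z):
    o,d=ray(K,T,p); return o+d*(z-o[2])/d[2]
def tri(p1,p2):
    A=np.zeros((3,3));b=np.zeros(3)
    for o,d in (ray(K1,T1,p1),ray(K2,T2,p2)):
        M=np.eye(3)-np.outer(d,d);A+=M;b+=M@o
    x=np.linalg.solve(A,b)
    return x
def proj(K,T,X):
    c=T[:3,:3].T@(np.asarray(X,float)-T[:3,3]); return np.array([K[0,0]*c[0]/-c[2]+K[0,2], K[1,1]*c[1]/c[2]+K[1,2]])
E
python3 - <<'E'
from h import *
np.set_printoptions(precision=1,suppress=True)
s={'TL':(174,292.6),'TR':(242.6,292),'BR':(248.6,358),'BL':(168.6,361)}
c={'TR':(221.9,178.5),'BR':(191.25,148),'BL':(225,133),'TL':(256.9,160.6)}
P={}
for k in s:
    a=atz(K2,T2,s[k],6);b=atz(K1,T1,c[k],6);P[k]=(a+b)/2;print(k,a,b,tri(c[k],s[k]))
for i,j in (('TR','TL'),('BR','BL'),('BR','TR'),('BL','TL')):
    d=P[j]-P[i];print(i,j,np.hypot(*d[:2]),np.degrees(np.arctan2(d[1],d[0])))
o=np.array
# head centre, post centre
print('head',tri((180+237/8,120+291/8),(150+486/5,250+183/5)))
print('post top',tri((180+398/8,120+213/8),(150+291/5,250+160/5)))
print('ring base', tri((180+290/8,120+272/8),(150+425/5,250+185/5)))
E
```

```text
TL [618.5 171.3   6. ] [617.8 172.6   6. ] [618.  172.2   6.5]
TR [498.5 174.2   6. ] [500.8 167.3   6. ] [500.2 169.8   3.4]
BR [495.7 328.7   6. ] [498.  324.9   6. ] [497.1 326.6   4.6]
BL [612.8 329.6   6. ] [614.4 329.5   6. ] [613.5 329.2   6.1]
TR TL 118.46780744759411 0.5690112964505131
BR BL 116.78174213082907 1.3561156861135826
BR TR 156.04537404613612 -88.95901614203406
BL TL 157.67253636874713 -88.34713295280642
head [494.6 215.5  50.4]
post top [556.6 211.5  57.7]
ring base [514.4 214.7  49.5]
```

Request:
play_rows --delta_pos '[[-0.022,0.022,-0.004],[-0.022,0.022,-0.004],[-0.022,0.022,-0.004],[-0.022,0.022,-0.004],[-0.022,0.022,-0.004],[-0.022,0.022,-0.004],[-0.022,0.022,-0.004],[-0.022,0.022,-0.004],[-0.022,0.022,-0.004],[-0.01,0.018,-0.004]]' --dr '[[0,0,0.149],[0,0,0.149],[0,0,0.149],[0,0,0.149],[0,0,0.149],[0,0,0.149],[0,0,0.149],[0,0,0.149],[0,0,0.149],[0,0,0.149]]' --claw -1

```text
clock: 1.9
tool_pos: [434.9, 218.9, 190.8]
ee_rot: [3.136, -0.002, 1.501]
contact_force: [-1.0, 0.1, -0.2]
finger_gap: 0.1
```

```bash
python3 - <<'E'
from workcell import sensors, vision
import cv2
s=sensors.state(); print(s["tool_pos"],s["ee_rot"],s["joints"])
for n in ["wrist","side"]:
    p=vision.get_image(n); cv2.imwrite(f"pics/{n}1.png",p["pixels"])
    for f in (vision.pinpoint,):
        print(n,[(round(d["score"],2),[round(v) for v in d["xyz"]]) for d in f(p,"red_head")[:2]])
E
```

```text
[434.8632381  218.88077286 190.76156177] [ 3.13638998e+00 -2.35077590e-03  1.50142163e+00] [-0.27476259  0.04081966 -0.28948411  1.89687108  0.01376935  1.2000453
  0.93247597]
wrist [(0.7, [488, 214, 54])]
side [(0.66, [488, 221, 54])]
```

View pics/wrist1.png

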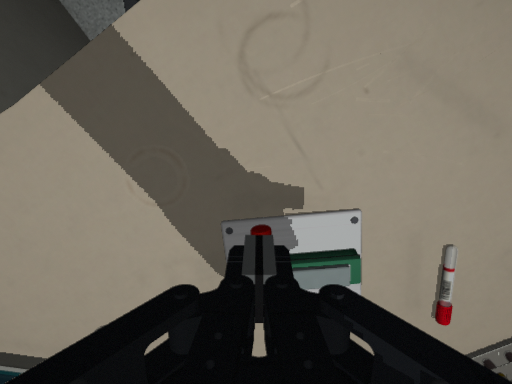

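View pics/side1.png

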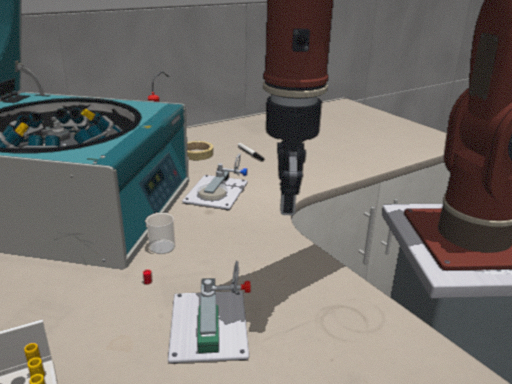

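```bash
python3 - <<'E'
from h import *
import cv2
from scipy.spatial.transform import Rotation as R
np.set_printoptions(precision=1,suppress=True)
im=cv2.imread("pics/wrist1.png").astype(int)
m=(im[...,2]>150)&(im[...,1]<60);m[:,400:]=0
ys,xs=np.nonzero(m);print(len(xs),xs.min(),xs.max(),ys.min(),ys.max(),xs.mean(),ys.mean())
K=np.array([[322.976,0,258.681],[0,322.976,187.685],[0,0,1]])
H=np.array([[1,.000975,.000994,-.4026],[.001235,-.950693,-.31013,-79.212],[.000643,.31013,-.950694,-143.206],[0,0,0,1]])
W=np.eye(4);W[:3,:3]=R.from_euler('xyz',[3.13639,-.00235,1.50142]).as_matrix();W[:3,3]=[434.86,218.88,190.76]
T=W@H
for z in(52,62):
  print(atz(K,T,(xs.mean(),ys.min()),z),atz(K,T,((xs.min()+xs.max())/2,ys.mean()),z), atz(K,T,(xs.min(),ys.mean()),z)[1],atz(K,T,(xs.max(),ys.mean()),z)[1])
for p in((223,220),(360,209)): print(atz(K,T,p,6))
s=cv2.imread("pics/side1.png").astype(int);m=(s[...,2]>150)&(s[...,1]<70);m[:, :220]=0;m[:,270:]=0;m[:270]=0;m[310:]=0
ys,xs=np.nonzero(m);print(xs.min(),xs.max(),ys.min(),ys.max(),xs.mean(),ys.mean())
q=atz(K2,T2,(xs.max(),ys.mean()),52);print('rear side',q,atz(K2,T2,(xs.mean(),ys.mean()),52))
E
```

```text
Traceback (most recent call last):
ValueError: zero-size array to reduction operation minimum which has no identity
```

```bash
python3 - <<'E'
from h import *
import cv2
from scipy.spatial.transform import Rotation as R
np.set_printoptions(precision=1,suppress=True)
im=cv2.imread("pics/wrist1.png").astype(int)
m=(im[...,2]>im[...,1]*2.2)&(im[...,2]>80);m[:,400:]=0
ys,xs=np.nonzero(m);print(len(xs),xs.min(),xs.max(),ys.min(),ys.max(),xs.mean(),ys.mean())
K=np.array([[322.976,0,258.681],[0,322.976,187.685],[0,0,1]])
H=np.array([[1,.000975,.000994,-.4026],[.001235,-.950693,-.31013,-79.212],[.000643,.31013,-.950694,-143.206],[0,0,0,1]])
W=np.eye(4);W[:3,:3]=R.from_euler('xyz',[3.13639,-.00235,1.50142]).as_matrix();W[:3,3]=[434.86,218.88,190.76]
T=W@H
for z in(52,62):
  print(atz(K,T,(xs.mean(),ys.min()),z),atz(K,T,((xs.min()+xs.max())/2,ys.mean()),z), atz(K,T,(xs.min(),ys.mean()),z)[1],atz(K,T,(xs.max(),ys.mean()),z)[1])
for p in((223,220),(360,209)): print(atz(K,T,p,6))
s=cv2.imread("pics/side1.png").astype(int);m=(s[...,2]>2*s[...,1])&(s[...,2]>80);m[:, :220]=0;m[:,270:]=0;m[:270]=0;m[310:]=0
ys,xs=np.nonzero(m);print(xs.min(),xs.max(),ys.min(),ys.max(),xs.mean(),ys.mean())
q=atz(K2,T2,(xs.max(),ys.mean()),52);print('rear side',q,atz(K2,T2,(xs.mean(),ys.mean()),52))
E
```

```text
34 254 268 231 234 262.29411764705884 232.97058823529412
[492.3 217.9  52. ] [494.3 216.6  52. ] 209.83155632018045 223.2846247956805
[487.5 218.1  62. ] [489.4 216.8  62. ] 210.32364060027433 223.29888846513722
[498.3 174.6   6. ]
[495.9 325.3   6. ]
241 250 281 292 245.79012345679013 286.4074074074074
rear side [488.4 218.4  52. ] [495.3 218.1  52. ]
```

Request:
play_rows --delta_pos '[[0.005,-0.0005,-0.03],[0.005,-0.0005,-0.03],[0.005,-0.0005,-0.03],[0.005,-0.0005,-0.03],[0.0,0,-0.025],[0.0,0,0]]' --dr '[[0,0,0.04],[0,0,0.045],[0,0,0],[0,0,0],[0,0,0],[0,0,0]]'

```text
clock: 2.7
tool_pos: [464.0, 208.6, 43.4]
ee_rot: [3.129, -0.003, 1.556]
contact_force: [-0.7, -0.2, -0.1]
finger_gap: -0.0
```

Request:
play_rows --delta_pos '[[0.0,0.005,0.0],[0.0,0.0035,0.0],[0.002,0,0]]' --dr '[[0,0,0.02],[0,0,0.01],[0,0,0]]'

```text
clock: 3.0
tool_pos: [468.5, 217.1, 46.4]
ee_rot: [3.127, -0.003, 1.583]
contact_force: [0.3, 0.6, -0.3]
finger_gap: -0.0
```

```bash
python3 - <<'E'
from workcell import sensors, vision
import cv2
for n in ["side","wrist"]:
    s=sensors.state(); print(s["tool_pos"],s["ee_rot"],s["contact_force"])
    p=vision.get_image(n)["pixels"]
    cv2.imwrite(f"pics/{n}2.png",cv2.resize(p[190:370,150:330] if n=="side" else p[150:,100:400],None,fx=2.6,fy=2.5,interpolation=2))
E
```

```text
[468.50773367 217.06985401  46.38038123] [ 3.12666289 -0.00331101  1.58333381] [ 0.2611473   0.60106581 -0.30282391]
[469.11230335 216.93248254  46.55355851] [ 3.12595348 -0.00345656  1.5827864 ] [ 1.28210783  1.03461024 -0.67837903]
```

View pics/side2.png

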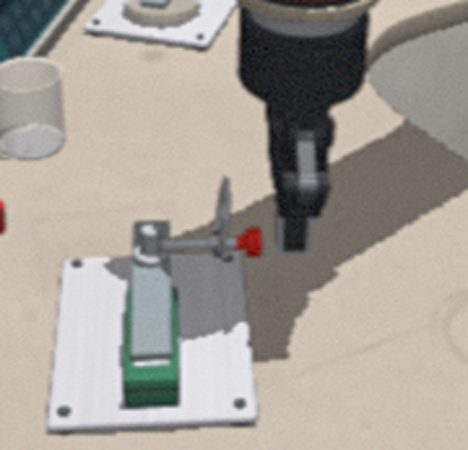

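View pics/wrist2.png

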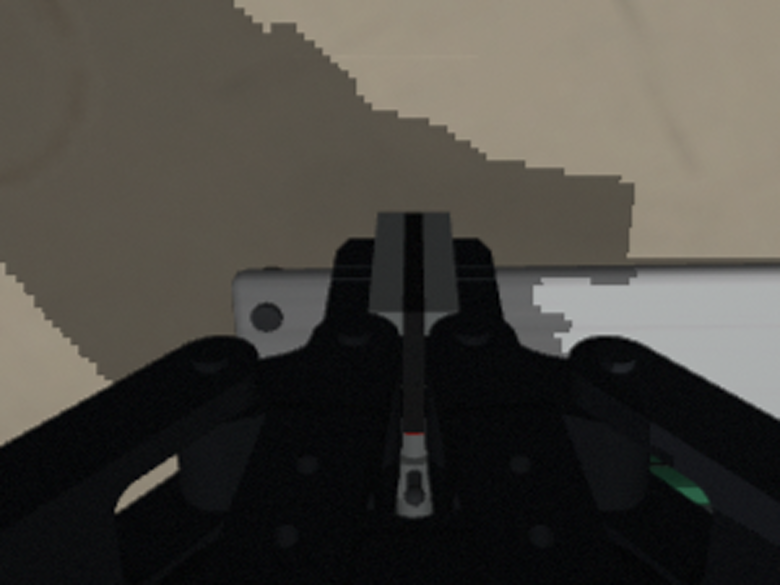

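Request:
play_rows --delta_pos '[[0.004,0,-0.003],[0.005,0,0],[0.005,0,0],[0.005,0,0],[0.003,0,0]]' --dr '[[0.005,0,0],[0,0,0],[0,0,0],[0,0,0],[0,0,0]]'

```text
clock: 3.6
tool_pos: [491.8, 217.3, 44.1]
ee_rot: [3.127, -0.009, 1.583]
contact_force: [-3.4, -0.2, 1.9]
finger_gap: -0.2
```

Request:
play_rows --delta_pos '[[0.003,0,0],[0.003,0,0]]' --dr '[[0,0,0],[0,0,0]]'

```text
clock: 3.8
tool_pos: [498.3, 217.4, 44.1]
ee_rot: [3.127, -0.009, 1.583]
contact_force: [-3.3, 1.1, 1.2]
finger_gap: -0.0
```

Request:
play_rows --delta_pos '[[0.003,0,0],[0.003,0,0]]' --dr '[[0,0,0],[0,0,0]]'

```text
clock: 4.0
tool_pos: [498.9, 217.5, 43.2]
ee_rot: [3.138, -0.007, 1.584]
contact_force: [-18.6, -0.7, 12.4]
finger_gap: 0.3
```

Request:
play_rows --delta_pos '[[0.005,0,0.001]]' --dr '[[0,0,0]]'

```text
clock: 4.1
tool_pos: [498.9, 217.5, 43.2]
ee_rot: [-3.136, -0.004, 1.586]
contact_force: [-26.1, -2.0, 14.9]
finger_gap: -0.1
```

```bash
python3 - <<'E'
from workcell import sensors, vision
import cv2
for n in ["side","scene"]:
    s=sensors.state(); print(s["tool_pos"],s["ee_rot"],s["contact_force"])
    P=vision.get_image(n);p=P["pixels"]
    print([(round(d["score"],2),[round(v) for v in d["xyz"]]) for d in vision.pinpoint(P,"red_head")[:2]])
    cv2.imwrite(f"pics/{n}3.png",cv2.resize(p[220:370,150:300] if n=="side" else p[90:200,160:280],None,fx=4,fy=4,interpolation=2))
E
```

```text
[498.9241501  217.51203192  43.19183798] [-3.13558824 -0.00413055  1.58610477] [-26.05745002  -2.04543783  14.86843121]
[]
[498.88636669 217.51506302  43.13659516] [-3.13528241 -0.00401737  1.58619499] [-22.79367275  -1.06718548  14.72106092]
[(0.58, [508, 222, 52])]
```

View pics/side3.png

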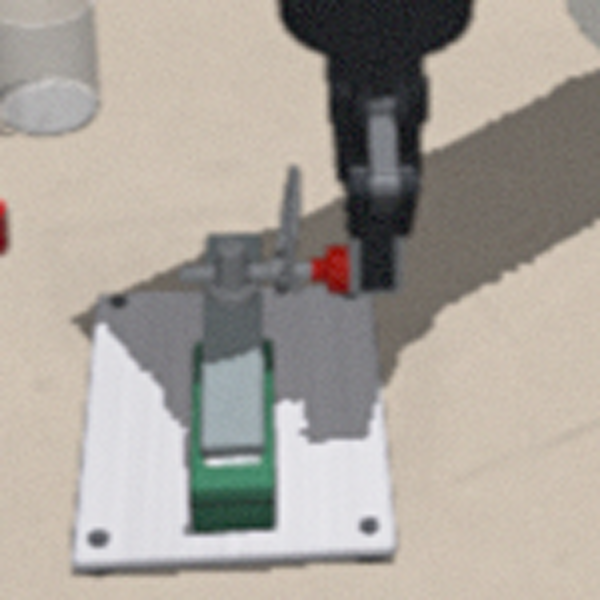

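View pics/scene3.png

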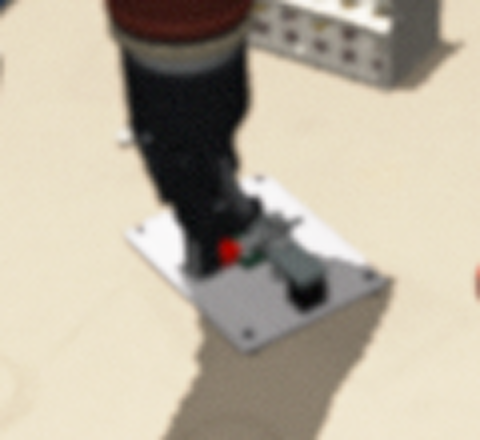

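Request:
play_rows --delta_pos '[[-0.006,0,0],[-0.006,0,0.0],[0,0,0.015],[0,0,0.015],[0,0,0.005],[0,0,0]]' --dr '[[0,0,0],[0,0,0],[0,0,0],[0,0,0],[0,0,0],[0,0,0]]'

```text
clock: 4.9
tool_pos: [488.5, 217.1, 82.1]
ee_rot: [-3.14, -0.005, 1.586]
contact_force: [0.7, -0.2, 0.0]
finger_gap: 0.2
```

```bash
python3 - <<'E'
from workcell import sensors, vision
import cv2
for n in ["side","scene"]:
    P=vision.get_image(n);p=P["pixels"]
    print([(round(d["score"],2),[round(v) for v in d["xyz"]]) for d in vision.pinpoint(P,"red_head")[:2]])
    cv2.imwrite(f"pics/{n}4.png",cv2.resize(p[220:370,150:300] if n=="side" else p[90:200,160:280],None,fx=4,fy=4,interpolation=2))
s=sensors.state(); print(s["tool_pos"],s["ee_rot"],s["contact_force"])
E
```

```text
[(0.75, [509, 220, 51])]
[(0.53, [504, 222, 55])]
[487.20352683 216.72605196  80.1733825 ] [-3.13687151 -0.00346479  1.58587057] [-0.49805344 -0.12221296 -0.66616479]
```

View pics/side4.png

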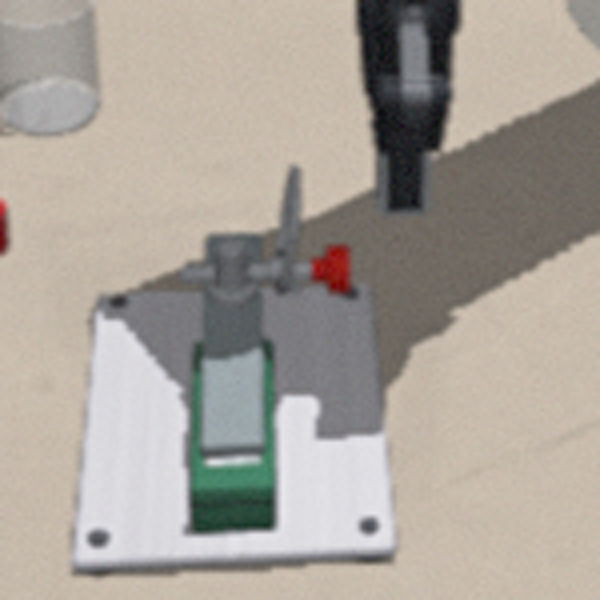

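Request:
play_rows --delta_pos '[[0.008,0,0],[0.008,0,-0.001],[0.008,0,0],[0.008,0,0],[0.008,0,0],[0.008,0,0]]' --dr '[[0,0,0],[0,0,0],[0,0,0],[0,0,0],[0,0,0],[0,0,0]]'

```text
clock: 5.7
tool_pos: [538.3, 216.2, 77.2]
ee_rot: [-3.134, -0.002, 1.586]
contact_force: [-0.6, -0.3, 0.3]
finger_gap: 0.3
```

Request:
play_rows --delta_pos '[[0.008,0,0],[0.008,0,0.001],[0.006,0,0],[0,0,0]]' --dr '[[0,0,0],[0,0,0],[0,0,0],[0,0,0]]'

```text
clock: 6.1
tool_pos: [563.7, 215.8, 78.0]
ee_rot: [-3.134, -0.002, 1.585]
contact_force: [-0.8, -0.3, 1.3]
finger_gap: 0.2
```

```bash
python3 - <<'E'
from workcell import sensors, vision
import cv2
for n in ["side"]:
    P=vision.get_image(n);p=P["pixels"]
    cv2.imwrite(f"pics/{n}5.png",cv2.resize(p[220:370,150:300] if n=="side" else p[90:200,160:280],None,fx=4,fy=4,interpolation=2))
s=sensors.state(); print(s["tool_pos"],s["ee_rot"],s["contact_force"])
E
```

```text
[563.29895699 215.91505651  78.0173689 ] [-3.13419058e+00 -2.30651920e-03  1.58522622e+00] [-1.08534054  0.19934836  0.49283998]
```

View pics/side5.png

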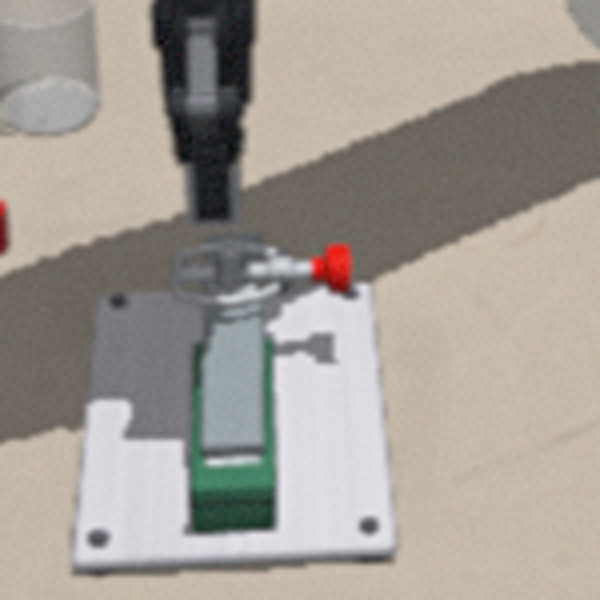

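The ring lies flat around the post (its bow spans columns 175–265 at row 270 of the crop), with the head at (335,268). Next I raise the tool and check.

Request:
play_rows --delta_pos '[[0,0,0.02],[0,0,0.03],[-0.01,0,0.03],[-0.02,0,0.03],[-0.02,0,0.02],[-0.01,0,0],[0,0,0],[0,0,0]]' --dr '[[0,0,0],[0,0,0],[0,0,0],[0,0,0],[0,0,0],[0,0,0],[0,0,0],[0,0,0]]'

```text
clock: 6.95
tool_pos: [497.8, 215.6, 210.7]
ee_rot: [-3.131, -0.001, 1.587]
contact_force: [-0.1, -0.4, -0.2]
finger_gap: -0.1
```

```bash
python3 - <<'E'
from workcell import sensors, vision
import cv2, numpy as np
s=sensors.state(); print(s["tool_pos"],s["ee_rot"],s["contact_force"],s["clock"])
a=[]
for n in ["side","scene","wrist"]:
    P=vision.get_image(n);p=P["pixels"]
    for t in ("red_head","blue_bow"): print(n,t,[(round(d["score"],2),[round(v) for v in d["xyz"]]) for d in vision.pinpoint(P,t)[:2]])
    if n=="side": a+= [p[240:360,160:280],p[140:260,170:290]]
    if n=="scene": a+=[p[100:220,160:280]]
    if n=="wrist": a+=[cv2.resize(p[140:384,136:380],(120,120))]
a=[cv2.resize(x,(290,290),interpolation=2) for x in a]
cv2.imwrite("pics/fin.png",np.vstack([np.hstack(a[:2]),np.hstack(a[2:])]))
E
```

```text
[497.82908276 215.60426685 210.65586353] [-3.13112290e+00 -1.05463653e-03  1.58692519e+00] [-0.1011958  -0.42340166 -0.19757893] 6.95
side red_head [(0.95, [505, 217, 53])]
side blue_bow []
scene red_head [(0.55, [507, 224, 53])]
scene blue_bow [(0.63, [493, -244, 94]), (0.58, [503, 221, 54])]
wrist red_head [(0.88, [508, 215, 54])]
wrist blue_bow []
```

View pics/fin.png

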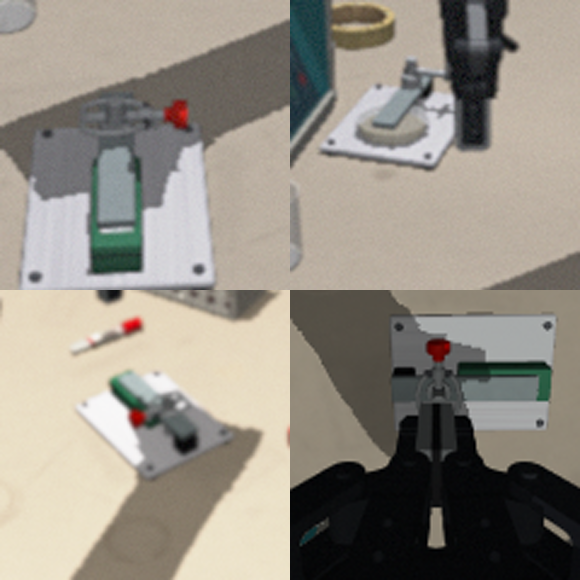

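```bash
python3 - <<'E'
from workcell import order
print(order.sign_off())
E
```

```text
the job is handed in; nothing more can be done
None
```

I pushed the red pin home and flipped its ring flat over the post, in that order. The job was handed in at about 7 s with the arm clear of everything.

- **Pin:** I pushed the head with the shut fingers until it stopped hard, at about 26 N. The head's rear face moved from x ≈ 487 to about 508 mm. In the side picture it sits at the same pixel column (about 237.5) after the ring flip as before it.
- **Ring:** I pushed the bar forward over the post until it snapped. In the side and wrist pictures it lies flat round the post and the pin's far end.
- **Blue pin:** I did not touch it. The scene camera still finds its bow at (493, -244, 94), the same as at the start. The side camera did not find the bow in the last check because the arm hid it from view.
- **Disagreements:** The networks differed by a few mm on the final head position: x 505 to 508 and y 215 to 224. In the last scene picture they also gave a second, false "blue_bow" at the red carrier.

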